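# Shim the rocking neck rest

## Robot

A 7-joint arm with a two-finger parallel gripper is mounted at the origin on a cart in front of the work surface, level with it; the furniture and walls round the work are solid. World frame = base frame: x ahead of the robot, y to its left, z up, the work surface at z = 0. Lengths are in m, angles in degrees, forces in N, time in s.
With the tool pointing down it reaches from about 0.425 to 1.025 m from the base axis. Payload 9.4 kg.
Tool frame: the origin (TCP) lies on the centre line of the jaws, within the pads' length; the fingertips stand 11 mm ahead of it and the grasp point (between the pads) lies 8 mm behind it (r.tip_reach is the distance from the TCP to the fingertips, in m); z points along the fingers, y is the direction in which the jaws open and shut (so a half turn about z gives the same grasp; the last joint's range is limited). The gripper opens to 85 mm and grips with 20 to 120 N. Pads are 22 mm wide; open, the fingers measure 114 mm over their backs; the gripper's body (76 mm by 85 mm) begins 54 mm behind the grasp point. The pads swing forward as they close: fully open they stand 13 mm farther back than shut.
Start: joints at [66.194, 34.337, -0.143, 91.639, 0.103, 54.024, -4.572], TCP at [0.241, -0.684, 0.242] pointing down, gripper open.
Joint ranges: [-147.43, 147.43], [-19.82, 112.94], [-74.19, 73.91], [6.32, 146.72], [-59.91, 239.91], [6.04, 106.73], [-150.56, 150.56]. Speed limits (degrees/s): [127.2, 127.2, 172.46, 172.46, 180, 180, 180].

## Interface

Orientations are given as [roll, pitch, yaw] about the fixed x, y, z axes, in that order (R = Rz(yaw) Ry(pitch) Rx(roll)).
In Python, from rig import monitor, cams, order, r gives the robot as it stands.
- The arm moves only by the tool jog_arm, never from a script. Its argument "commands" is a list of rows, each a list of 3 entries, a list of its own where there are three numbers: the finger opening in mm, from 0 to 85.4, then the shift along the world's x, y, z as a fraction of full scale, then the turn about the world's z as a fraction of full scale. In form: [[fingers, [dx, dy, dz], turn], ...]. A call has 1 to 10 rows; each row is the pose to reach, as a shift and turn from the pose commanded when the call began; what a row does not reach only later rows make up. Full scale, the value 1, is 0.2 m for a shift and 60 degrees for a turn. A row lasts 1/12 s, in which the tool goes at most 41.7 mm and 7.16 degrees, less where a joint would pass 70% of its speed; a pose out of reach is approached as far as the arm can. A call with a number of a shift or a turn outside -1 to 1 is refused whole. A call with a gripper value outside its range is refused whole. The fingers move at their own pace and stop on an object; "grip_force" is the grip in N (left out, the last holds). Time passes only in rows, so rows that repeat a pose let the fingers close. It gives the time, the measured TCP pose, the force and the opening at its end, in the units of the state.
- monitor.read_state(): the state, without advancing time (a new reading comes with each control period).
- cams.capture(name): name is "side" or "top" or "wrist"; returns the picture (420x560x3 uint8, blue, green, red); there is no depth.
- cams.camera_model(name): a dict with "fx", "fy", "cx", "cy" (pixels), "rvec" (rotation vector, rad) and "tvec" (3), from world to camera coordinates, as OpenCV has them. Camera axes: x right, y down, z forward; pixel columns grow to the right and rows downward; lengths in m; the calibration is good to about 2 mm. A picture is of the moment at which its call begins: read the wrist's pose just before it. camera_model takes no time and is no camera call; for the wrist camera it gives the pose at the moment of the call.
- order.close_job(): hands the job in, once; it reports no verdict.
The state is a dict: "clock": time; "joints": joint angles; "qd": joint speeds; "tau": joint torques, N m; "position": TCP position; "ee_rot": TCP orientation; "contact_force": force on the tool from outside, world axes, zero at the start; "ft_torque": the same for the moment, N m; "opening": opening from 0.0 (shut) to 1.0 (fully open).
Only numpy, scipy, OpenCV 4.12 (cv2) and the standard library are available. Lean on these libraries where they do the work, as an engineer would, in place of code of your own. Each camera call takes 0.05 s, during which the arm holds its last target.

## Task

The guitar neck rest on the worktop leans and rocks because one of its stand's four feet, at the low corner facing the loose wooden wedge, is too short. With the fingertips, push the wedge, thin edge first, under that foot just far enough that the stand's board is level and no longer rocks; pushed too far, it tips the stand the other way. Only push the wedge, do not lift it; leave the stand where it is and the other things undisturbed.

Things in the scene. Friction and masses are not known exactly. Their poses are not given: they have to be found in the camera images.
- stand: loose stand, 0.9 kg: plywood board 160 x 220 x 14 mm (x, y, z), underside 30 mm above the soles of four ball feet (13 mm radius) at x = +-60, y = +-90 mm; a wooden neck rest is fixed on it (upright on the -y half, top 182 mm above the soles). Origin: centre, in the plane of the three long feet's soles; z square to the board. Starts leaning 0.06 to 0.13 rad onto the short foot
- foot_bottom (a point): lowest point of the short ball foot, at the stand's x = -60, y = -90 mm; 13 mm ball radius, on a brass screw (the others are dark). Only 1 to 2 N rests on it. The wedge lies before the stand's -x side, facing this foot
- short_foot (a joint): how far the short foot is screwed in, 0 to 0.005 m, different each time, fixed in a run: its sole is 7 mm plus this value above the plane of the other soles. The stand is level when the wedge is that thick under the middle of the foot
- wedge: loose wooden wedge lying flat, 126 x 60 mm, 0.09 to 0.18 kg: top slopes evenly from 1.5 mm thick at the thin edge (its x = +63 mm) to 19.5 mm at the upright heel (x = -63 mm), 1 mm in 7 mm. Origin: centre of the underside, z up. Its x axis starts within 0.2 rad of the stand's x axis. It stays under the foot when let go
- wedge_tip (a point): middle of the wedge's thin edge, on the underside
- wedge_heel (a point): middle of the wedge's upright heel face (60 mm wide, 19.5 mm high), 10 mm above the underside: the face to push
- sanding_block: loose wooden sanding block, 46 x 70 x 24 mm; bystander. (Hammer, brush, tape, screwdriver, peg winder and trays also stand round the work.)
- machine_head_0: loose small white machine head (tuner), 48 x 31 x 33 mm; bystander
- machine_head_1: another such loose machine head; bystander
Things that resemble listed ones, but are neither listed nor needed, are in the scene too. Several things look just like the wedge: the one meant starts nearest to the robot's base.

How it is judged:
By the outcome, as a careful person would: the job done as asked, in the order asked, and still so for the second after the job is handed in, with the robot touching nothing.
It also fails if it takes over 40 s, if anything falls off the work surface, if the arm or the gripper's body presses on something with over 40 N, if the wrist force passes 120 N, or if a joint passes its speed limit or range.

## Working session

There is one attempt and no reset: what is moved stays moved. The work goes in short steps, Python scripts to look and compute and a tool call to move; the robot and the scene stay as the last step left them, time stands still between calls to the robot, and variables do not carry over. Pictures are saved under pics/ and viewed, and the job is handed in when it is done.

Besides the shell and the picture viewer there is one more tool, called as a command line: name --argument value ..., lists and objects as JSON in quotes. jog_arm: Moves the arm, as the interface text tells. Shift numbers are shares of 0.2 m and turn numbers shares of 60 degrees, none past 1 either way. Its arguments: {"type":"object","properties":{"commands":{"type":"array"},"grip_force":{"type":"number"}},"required":["commands"]}

```bash
ls; mkdir -p pics; python3 - <<'E'
from rig import monitor, cams, order, r
import cv2
print(monitor.read_state())
print(r.tip_reach)
for n in ("side","top","wrist"):
    cv2.imwrite(f"pics/{n}0.png",cams.capture(n)); print(n,cams.camera_model(n))
E
```

```text
pics
{'clock': 0.0, 'joints': array([66.19459499, 34.38611926, -0.14515751, 91.68183834,  0.10304117,
       54.02376059, -4.56919848]), 'qd': array([ 0.02007788,  0.07330932, -0.06383625, -0.03235691, -0.00578552,
        0.07890414,  0.09885539]), 'tau': array([ 5.51247540e-04, -7.76462460e+01,  1.56485885e+00, -2.58012503e+01,
        1.22801177e-02,  8.92209850e-03, -1.01056239e-05]), 'position': array([ 0.24077103, -0.68335949,  0.24139123]), 'ee_rot': array([-1.79908806e+02,  8.60231642e-03,  1.94166685e+01]), 'contact_force': array([ 0.03464283, -0.97378095, -0.53297114]), 'ft_torque': array([-0.00097335,  0.01343084,  0.03100261]), 'opening': 1.0017226557397185}
0.011
side {'fx': 431.37279742733705, 'fy': 431.37279742733705, 'cx': 277.7479284283663, 'cy': 213.28177352321595, 'rvec': array([ 0.53612655, -2.50770939,  1.39121789]), 'tvec': array([0.58245704, 0.0562113 , 0.80702511])}
top {'fx': 511.89690817089, 'fy': 511.89690817089, 'cx': 277.74312748982663, 'cy': 203.65429102984152, 'rvec': array([ 2.1836949 , -2.19876489,  0.0874145 ]), 'tvec': array([0.18989121, 0.54080483, 0.89551534])}
wrist {'fx': 324.7330797211399, 'fy': 324.7330797211399, 'cx': 283.57985520653415, 'cy': 206.5631202916381, 'rvec': array([-2.33497347,  1.65217853,  0.27685415]), 'tvec': array([-0.72438951, -0.04230295,  0.38064034])}
```

View pics/top0.png

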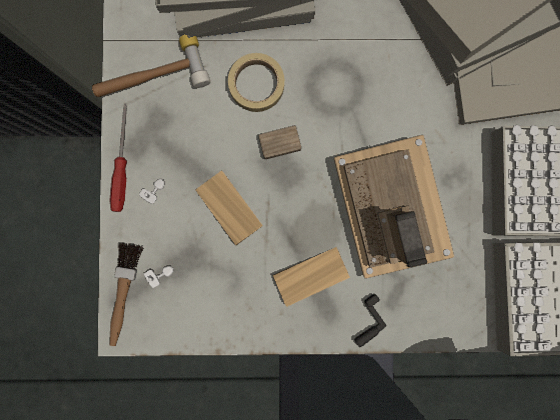

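View pics/side0.png

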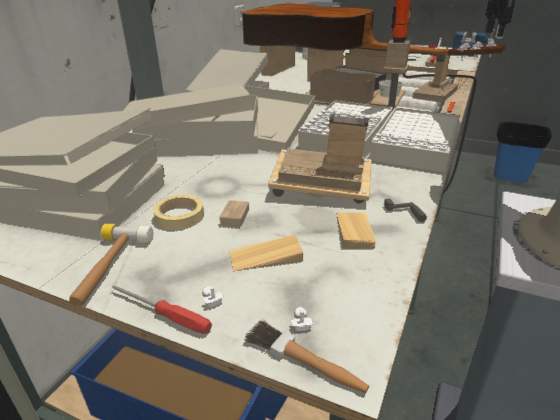

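View pics/wrist0.png

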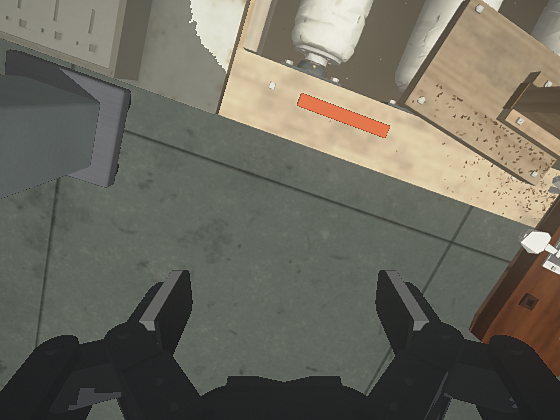

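The top view shows a wedge at about (310,276) next to the stand at (395,205), and a look-alike at (229,208). I'll enlarge both views and back-project the pixels.

```bash
cat > h.py <<'E'
import numpy as np, cv2
def ray(m,uv):
    R,_=cv2.Rodrigues(m['rvec']); K=np.array([[m['fx'],0,m['cx']],[0,m['fy'],m['cy']],[0,0,1]])
    d=R.T@np.linalg.solve(K,np.array([uv[0],uv[1],1.])); c=-R.T@m['tvec']; return c,d
def back(m,uv,z=0.):
    c,d=ray(m,uv); return c+d*(z-c[2])/d[2]
def proj(m,p):
    K=np.array([[m['fx'],0,m['cx']],[0,m['fy'],m['cy']],[0,0,1]])
    return cv2.projectPoints(np.array(p,float).reshape(-1,3),m['rvec'],m['tvec'],K,None)[0].reshape(-1,2)
def crop(im,x0,y0,w,h,s,fn):
    cv2.imwrite(fn,cv2.resize(im[y0:y0+h,x0:x0+w],None,fx=s,fy=s,interpolation=cv2.INTER_CUBIC))
E
python3 - <<'E'
from rig import cams
from h import *
m=cams.camera_model('top'); s=cams.camera_model('side')
print(ray(m,(280,210))[0],ray(s,(280,210))[0])
for p in [(272,278),(335,249),(349,272),(285,304),(229,208),(100,354),(480,354)]: print(p,back(m,p).round(4))
im=cv2.imread('pics/top0.png'); crop(im,260,125,200,185,4,'pics/t0c.png'); 
im=cv2.imread('pics/side0.png'); crop(im,255,105,160,150,5,'pics/s0c.png')
E
```

```text
[0.47897834 0.19600752 0.92878257] [0.24676341 0.83656364 0.48267437]
(272, 278) [0.4092 0.1973 0.    ]
(335, 249) [0.4604 0.0829 0.    ]
(349, 272) [0.4189 0.0583 0.    ]
(285, 304) [0.3627 0.1743 0.    ]
(229, 208) [0.536  0.2746 0.    ]
(100, 354) [0.2777 0.5036 0.    ]
(480, 354) [ 0.2713 -0.1741  0.    ]
```

View pics/t0c.png

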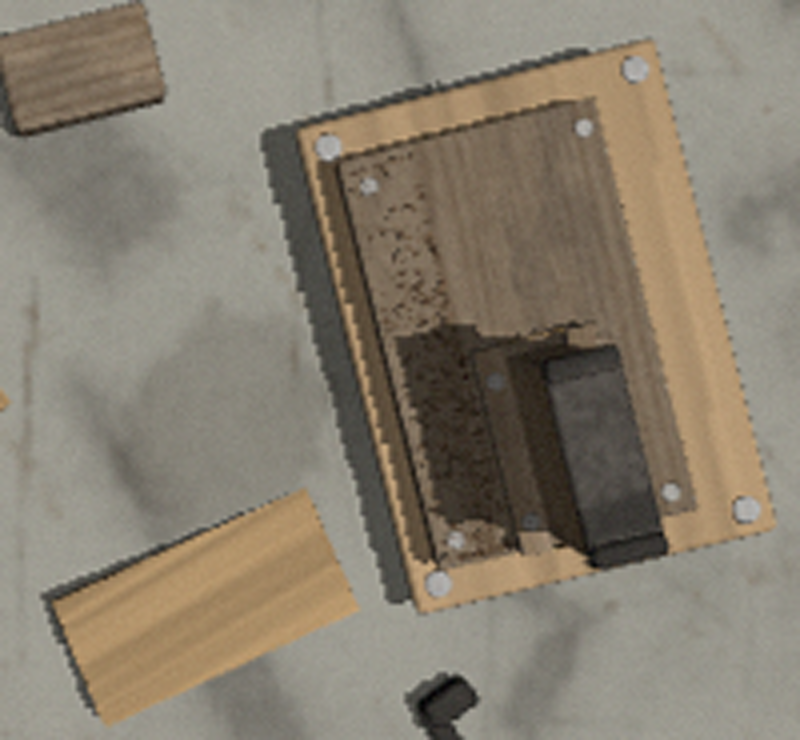

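View pics/s0c.png

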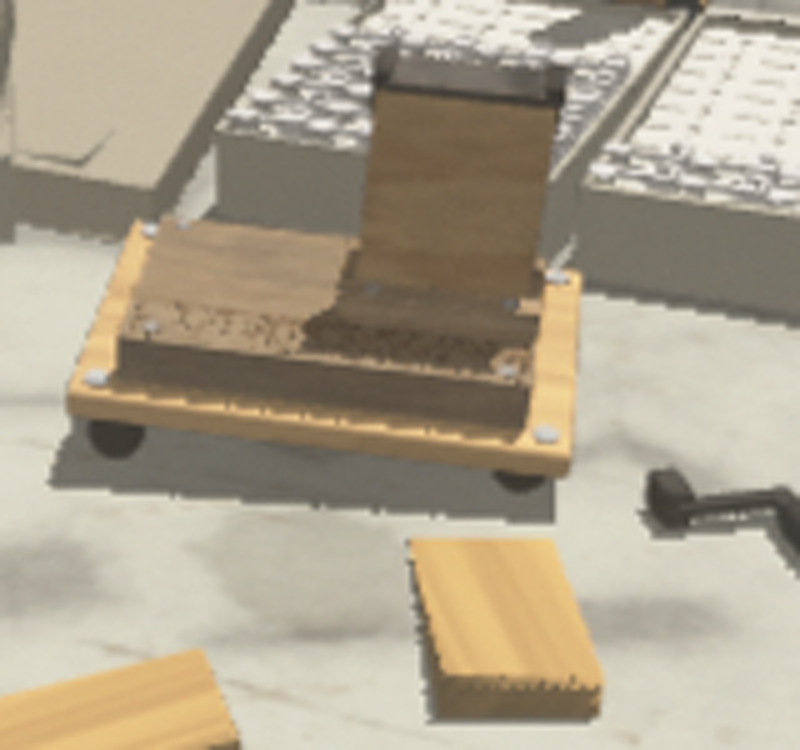

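```bash
python3 - <<'E'
from h import *
im=cv2.imread('pics/side0.png'); crop(im,262,140,60,60,10,'pics/s0d.png'); crop(im,340,150,60,60,10,'pics/s0e.png')
a=cv2.imread('pics/s0d.png');b=cv2.imread('pics/s0e.png');c=np.hstack([a,b])
cv2.imwrite('pics/s0f.png',cv2.resize(c,(800,400)))
E
```

```text
(no output)
```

View pics/s0d.png

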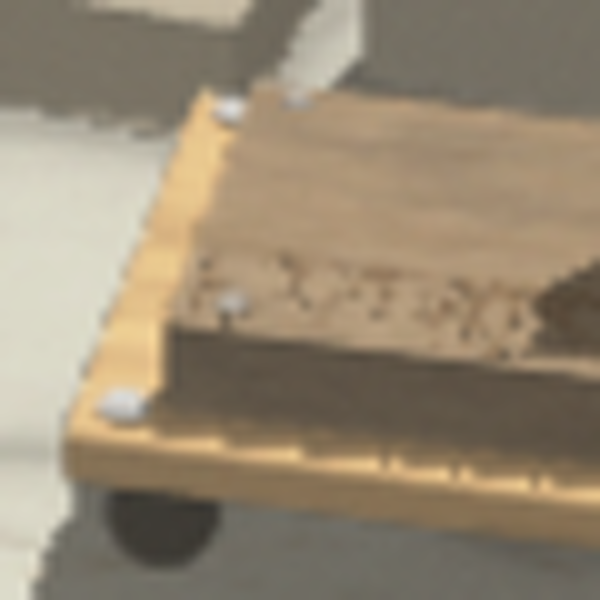

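View pics/s0e.png

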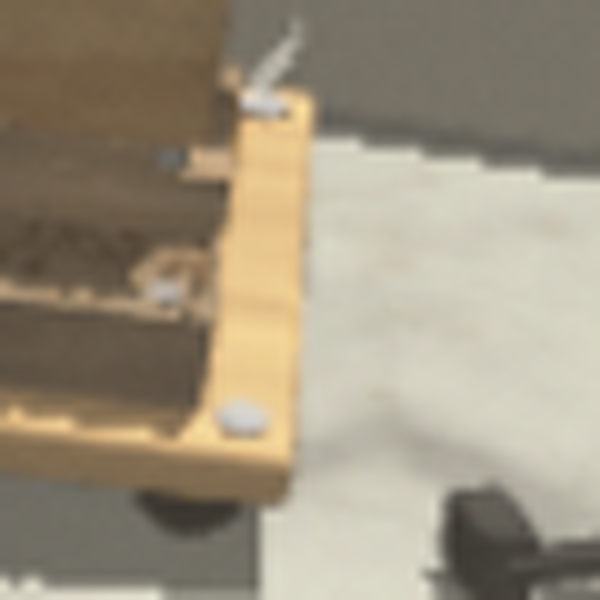

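```bash
cat > fit.py <<'E'
from h import *
from scipy.spatial.transform import Rotation as Ro
from scipy.optimize import least_squares
A=np.array([60,-90,0])*1e-3
ax=np.array([-120,180,0.])/np.hypot(120,180)
FE=np.array([[60,-90],[-60,90],[-60,-90],[60,90]])*1e-3
def pose(p):
    yaw,x,y,d=p  # d drop at short foot (m); sign: short corner down
    th=d/0.09985
    R0=Ro.from_euler('z',yaw)
    # rotate about ax so that (-60,-90) goes down
    Rt=Ro.from_rotvec(ax*th); 
    if Rt.apply([-.06,-.09,0])[2]>Rt.apply([.06,.09,0])[2]: Rt=Ro.from_rotvec(-ax*th) if d>0 else Rt
    R=R0*Rt
    c=np.array([0,0,.013]) # centre of foot-centres diag
    t=np.array([x,y,.013])-R.apply(c)
    return R,t
def pts(p,X):
    R,t=pose(p); return R.apply(np.array(X))+t
E
cat > run1.py <<'E'
from rig import cams
from fit import *
T=cams.camera_model('top');S=cams.camera_model('side')
c=lambda x,y,z:[x*1e-3,y*1e-3,z*1e-3]
topo=[(c(-80,110,44),(335,156.75)),(c(80,110,44),(423.7,134.9)),(c(80,-110,44),(454,256)),(c(-80,-110,44),(364.4,278.2))]
sido=[(c(-80,110,44),(268.7,183)),(c(-80,-110,44),(369.2,196.3)),(c(80,-110,44),(371.4,159.2)),(c(80,110,44),(282.2,149)),(c(-80,110,30),(268.5,188)),(c(-80,-110,30),(368.7,200.2))]
scT=[(-1,1,(342,161.5)),(1,1,(418.6,142)),(1,-1,(446.6,252.3)),(-1,-1,(369.5,270.6))]
scS=[(-1,1,(274.2,180.5)),(-1,-1,(364.3,191.8)),(1,-1,(366.5,160.2)),(1,1,(285,150.8))]
def res(q,full=False):
    a,b=q[4:6]; p=q[:4]
    r=[]
    for M,L,Z,o in((T,topo,scT,q[6:8]),(S,sido,scS,q[8:10])):
        X=[l[0] for l in L]+[[z[0]*a,z[1]*b,.0455] for z in Z]
        uv=np.array([l[1] for l in L]+[z[2] for z in Z])
        r.append((proj(M,pts(p,X))+o-uv).ravel())
    r.append(q[6:]*0.5)
    return np.concatenate(r)
for y0 in(-1.57,):
  f=least_squares(res,[y0,.45,.0,.009,.07,.1,0,0,0,0],x_scale=[.1,.01,.01,.001,.001,.001,1,1,1,1],loss='soft_l1')
  J=np.linalg.inv(f.jac.T@f.jac)
  print(f.cost,np.degrees(f.x[0]),f.x.round(4),'sd d',J[3,3]**.5*f.fun.std());print(f.fun[:-4].reshape(-1,2).round(1).tolist())
p=f.x[:4]
print('feet soles',(pts(p,np.c_[FE,np.full(4,.013)])-[0,0,.013]).round(4).tolist())
print('corners bottom',pts(p,[c(-80,-110,30),c(-80,110,30),c(80,110,30)]).round(4).tolist())
# wedge
wt=[(c(-63,-30,19.5),(285.4,306)),(c(-63,30,19.5),(272.4,274.3)),(c(63,30,1.5),(336.6,247.3)),(c(63,-30,1.5),(349.3,276.5))]
ws=[(c(-63,30,19.5),(0,0))]
def wr(q):
    R=Ro.from_euler('z',q[0]); return (proj(T,R.apply([w[0] for w in wt])+[q[1],q[2],0])-[w[1] for w in wt]).ravel()
g=least_squares(wr,[-1.3,.41,.13]); print('wedge',np.degrees(g.x[0]),g.x,g.fun.round(1))
R=Ro.from_euler('z',g.x[0]);print('tip,heel',R.apply([c(63,0,0),c(-63,0,10),c(-63,30,10),c(-63,-30,10)])+[g.x[1],g.x[2],0])
W=R.apply([c(-63,-30,19.5),c(-63,30,19.5),c(-63,30,0),c(-63,-30,0),c(63,30,1.5),c(63,-30,1.5)])+[g.x[1],g.x[2],0]
print('wedge in side px',proj(S,W).round(1).tolist())
E
python3 run1.py
```

```text
4.124641804774185 -76.54565995551724 [-1.336   0.5371 -0.018   0.0098  0.068   0.0982 -0.3772  0.4956 -0.1217
  0.2197] sd d 0.0006107615439726696
[[-1.3, -0.3], [0.1, -1.3], [0.9, 1.2], [-0.2, 0.6], [0.0, -0.3], [0.3, -0.1], [0.0, -0.0], [-0.1, 0.1], [-0.7, 0.0], [0.5, -0.5], [0.1, -0.3], [-0.4, -0.2], [-0.5, 0.4], [0.0, 1.0], [0.2, -0.3], [0.1, -0.4], [0.0, 0.1], [0.6, 0.3]]
feet soles [[0.4636, -0.0973, 0.0], [0.6107, 0.0613, 0.0], [0.436, 0.0191, -0.0098], [0.6383, -0.0551, 0.0098]]
corners bottom [[0.4108, 0.0349, 0.0174], [0.6243, 0.0865, 0.0294], [0.661, -0.0686, 0.0425]]
wedge -67.63295952696315 [-1.18041783  0.41330724  0.12720126] [-0.   0.1 -0.2  0.  -0.1 -0.9  0.3  0.8]
tip,heel [[0.43728116 0.06894106 0.        ]
 [0.38933332 0.18546146 0.01      ]
 [0.41707627 0.19687761 0.01      ]
 [0.36159036 0.1740453  0.01      ]]
wedge in side px [[376.0, 240.1], [343.2, 239.8], [342.6, 248.3], [374.9, 248.7], [337.4, 212.4], [366.0, 212.5]]
```

jog_arm --commands '[[30,[0,0,0.4],0],[30,[0,0,0.5],0],[30,[0.4,0.5,0.5],0.5],[30,[0.8,1,0.5],1],[30,[0.8,1,0.5],1],[30,[0.8,1,0.5],1],[30,[0.8,1,0.5],1],[30,[0.8,1,0.5],1],[30,[0.8,1,0.5],1],[30,[0.8,1,0.5],1]]' --grip_force 20

```text
clock: 0.98
position: [0.4042, -0.48, 0.3428]
ee_rot: [179.9, -0.1, 77.4]
contact_force: [0.2, -1.0, -0.7]
opening: 0.353
```

```bash
python3 - <<'E'
from rig import monitor
s=monitor.read_state();print(s['joints'].round(1),s['opening'],s['clock'])
E
```

```text
[ 56.5  23.  -16.8  97.6   7.4  60.5  24.7] 0.3529211324604706 0.9833
```

jog_arm --commands '[[30,[0.2,1,0],0.2],[30,[0.2,1,0],0.2],[30,[0.2,1,0],0.2],[30,[0.2,1,0],0.2],[30,[0.2,1,0],0.2],[30,[0.2,1,0],0.2]]'

```text
clock: 1.48
position: [0.4426, -0.2761, 0.3428]
ee_rot: [179.9, -0.1, 89.2]
contact_force: [-0.3, 0.8, -0.8]
opening: 0.354
```

jog_arm --commands '[[30,[0.2,1,0],0.2],[30,[0.2,1,0],0.2],[30,[0.2,1,0],0.2],[30,[0.2,1,0],0.2],[30,[0.2,1,0],0.2],[30,[0.2,1,0],0.2]]'

```text
clock: 1.98
position: [0.4821, -0.0764, 0.3429]
ee_rot: [179.9, -0.1, 101.2]
contact_force: [0.5, -0.1, 0.4]
opening: 0.353
```

jog_arm --commands '[[30,[0,1,0],0.18],[30,[0,1,0],0.18],[30,[0,1,0],0.18],[30,[0,1,0],0.18],[30,[0,1,0],0.18],[30,[0,1,0],0.18]]'

```text
clock: 2.48
position: [0.4805, 0.123, 0.3429]
ee_rot: [179.9, -0.2, 112.0]
contact_force: [-0.3, 0.1, -0.5]
opening: 0.35
```

```bash
python3 - <<'E'
from rig import monitor
s=monitor.read_state();print(s['joints'].round(1),s['opening'],s['clock'],s['position'],s['ee_rot'])
E
```

```text
[ 10.5  15.3 -39.  112.1  11.3  56.2 -11.9] 0.35001269775756544 2.4833 [0.48047853 0.12302413 0.3428961 ] [ 1.79857373e+02 -1.64233999e-01  1.11986892e+02]
```

jog_arm --commands '[[30,[-0.515,0.456,0],0.006],[30,[-0.515,0.456,0],0.006],[30,[-0.515,0.456,-0.3],0.006],[30,[-0.515,0.456,-1],0.006],[30,[-0.515,0.456,-1],0.006],[30,[-0.515,0.456,-1],0.006],[30,[-0.515,0.456,-1],0.006],[30,[-0.515,0.456,-1],0.006],[30,[-0.515,0.456,-1],0.006]]'

```text
clock: 3.23
position: [0.3769, 0.207, 0.141]
ee_rot: [-179.7, 0.1, 112.0]
contact_force: [-0.6, 0.1, 0.0]
opening: 0.35
```

```bash
python3 - <<'E'
from rig import monitor,cams
from h import *
s=monitor.read_state();print(s['joints'].round(1),s['opening'],s['clock'],s['position'],s['ee_rot'])
for n in('wrist','side','top'): cv2.imwrite(f'pics/{n}1.png',cams.capture(n))
print(cams.camera_model('wrist'))
E
```

```text
[-13.8  27.2 -30.6 133.1  31.1  26.7 -48. ] 0.349831996486803 3.2333 [0.37692599 0.20698408 0.14097582] [-1.79715803e+02  5.85288355e-02  1.12000513e+02]
{'fx': 324.7330797211399, 'fy': 324.7330797211399, 'cx': 283.57985520653415, 'cy': 206.5631202916381, 'rvec': array([-2.76695093, -0.53294073, -0.09144676]), 'tvec': array([-0.42958246,  0.03907109,  0.30306464])}
```

View pics/wrist1.png

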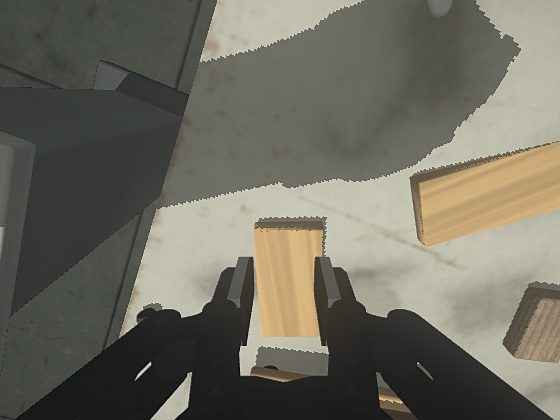

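View pics/side1.png

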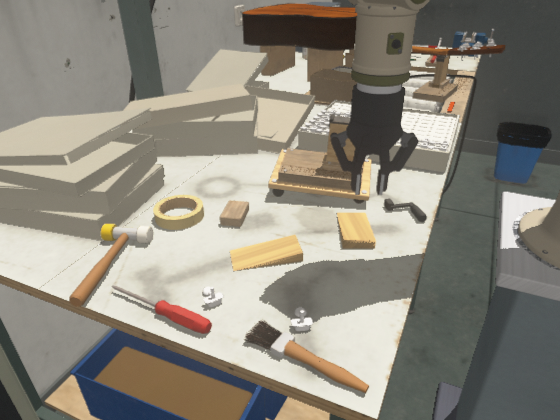

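View pics/top1.png

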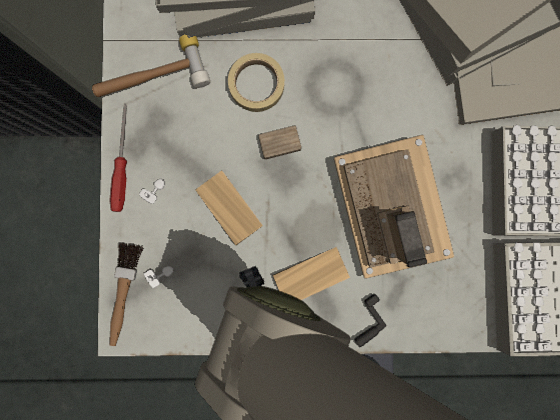

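```bash
python3 - <<'E'
from h import *
from scipy.spatial.transform import Rotation as Ro
m={'fx': 324.7330797211399, 'fy': 324.7330797211399, 'cx': 283.57985520653415, 'cy': 206.5631202916381, 'rvec': np.array([-2.76695093, -0.53294073, -0.09144676]), 'tvec': np.array([-0.42958246,  0.03907109,  0.30306464])}
W=Ro.from_euler('z',-67.633,degrees=True).apply(np.array([[-63,-30,19.5],[-63,30,19.5],[-63,30,0],[-63,-30,0],[63,30,1.5],[63,-30,1.5]])*1e-3)+[.41331,.1272,0]
uv=proj(m,W);print(uv.round(1).tolist())
im=cv2.imread('pics/wrist1.png')
x0,y0,k=200,190,4
c=cv2.resize(im[y0:y0+150,x0:x0+200],None,fx=k,fy=k,interpolation=cv2.INTER_CUBIC)
for u in uv: cv2.circle(c,tuple(int(v) for v in (u-[x0,y0])*k),4,(0,0,255),1)
cv2.imwrite('pics/w1c.png',c)
E
```

```text
[[249.4, 229.3], [319.8, 228.7], [317.5, 220.4], [251.4, 221.0], [314.7, 335.0], [256.4, 335.6]]
```

View pics/w1c.png

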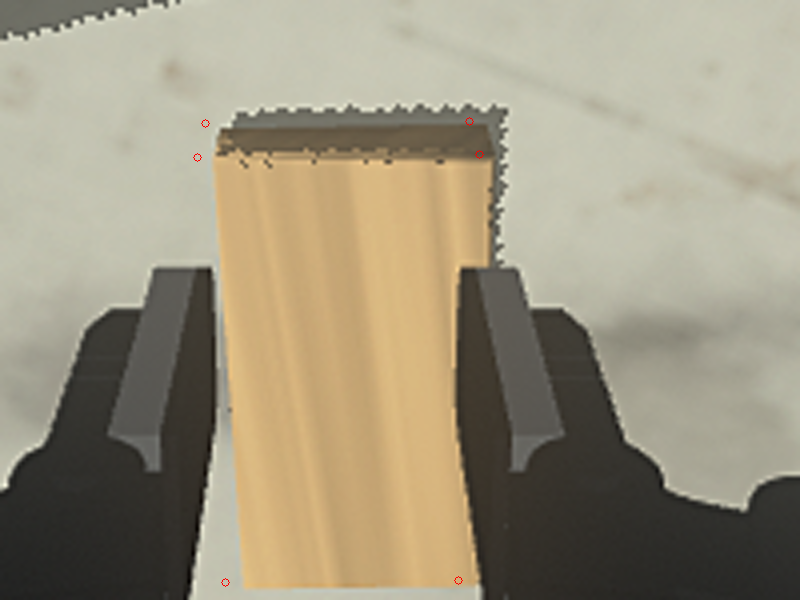

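jog_arm --commands '[[30,[0.01,0.005,-0.2],0],[30,[0.01,0.005,-0.4],0],[30,[0.01,0.005,-0.6],0],[30,[0.01,0.005,-0.6],0],[30,[0.01,0.005,-0.6],0]]'

```text
clock: 3.8
position: [0.3813, 0.2074, 0.0215]
ee_rot: [180.0, 0.3, 111.9]
contact_force: [-0.5, -0.3, 0.4]
opening: 0.355
```

```bash
python3 - <<'E'
from rig import monitor,cams
from h import *
s=monitor.read_state();print(s['joints'].round(1),s['opening'],s['clock'],s['position'],s['ee_rot'],s['contact_force'])
for n in('wrist','side'): cv2.imwrite(f'pics/{n}2.png',cams.capture(n))
im=cv2.imread('pics/side2.png'); crop(im,300,160,120,110,6,'pics/s2c.png')
E
```

```text
[-30.3  40.   -8.5 137.8  65.    6.3 -79.8] 0.3550071749721322 3.8 [0.3812616  0.20736966 0.02148966] [179.99512565   0.25453376 111.90591589] [-0.51237658 -0.34193003  0.3879582 ]
```

View pics/wrist2.png

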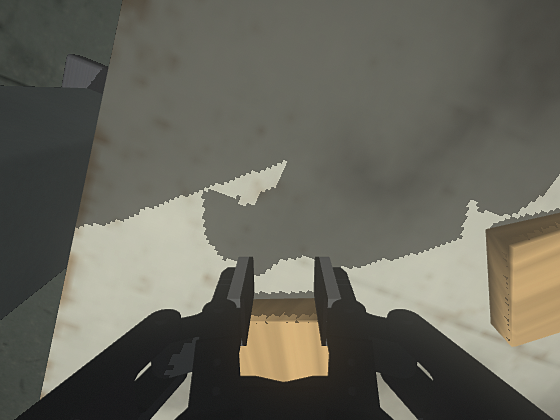

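View pics/s2c.png

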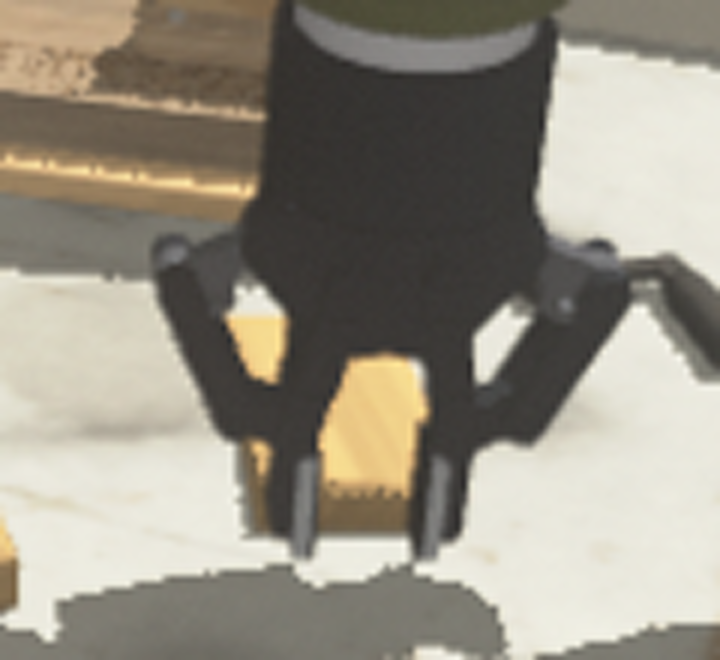

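jog_arm --commands '[[20,[0.02,0.01,0],0],[20,[0.04,0.015,0],0],[20,[0.04,0.015,0],0]]'

```text
clock: 4.15
position: [0.3903, 0.2124, 0.0245]
ee_rot: [179.7, -0.1, 111.7]
contact_force: [0.3, 0.0, 0.4]
opening: 0.236
```

```bash
cat > st.py <<'E'
from rig import monitor
s=monitor.read_state();print(s['joints'].round(2),s['qd'].round(1),round(s['opening'],3),s['clock'],s['position'].round(4),s['ee_rot'].round(1),s['contact_force'].round(1),s['ft_torque'].round(2))
E
python3 st.py
```

```text
[-27.3   39.8  -12.29 136.43  62.44   8.77 -77.19] [-1.4  0.3  2.   1.3  2.7 -2.1 -3.1] 0.236 4.15 [0.3903 0.2124 0.0245] [ 1.797e+02 -1.000e-01  1.117e+02] [0.3 0.  0.4] [ 0.02 -0.01  0.02]
```

jog_arm --commands '[[20,[0.02,-0.046,-0.02],0],[20,[0.02,-0.046,-0.02],0],[20,[0.02,-0.046,-0.02],0]]'

```text
clock: 4.4
position: [0.3927, 0.2021, 0.0195]
ee_rot: [179.9, -0.0, 111.8]
contact_force: [0.0, 0.4, -0.4]
opening: 0.234
```

```bash
python3 st.py
```

```text
[-26.94  40.37 -11.04 136.78  65.59   7.81 -79.01] [-1.   0.4 -0.4 -0.  -0.  -0.  -0.3] 0.234 4.4 [0.3927 0.2021 0.0195] [179.9  -0.  111.8] [ 0.   0.4 -0.4] [ 0.02  0.05 -0.03]
```

jog_arm --commands '[[20,[0.012,-0.028,0],-0.008],[20,[0.024,-0.056,0],-0.016],[20,[0.036,-0.085,0],-0.025],[20,[0.048,-0.114,0],-0.033],[20,[0.06,-0.143,0],-0.042],[20,[0.072,-0.172,0],-0.05],[20,[0.084,-0.201,0],-0.06],[20,[0.095,-0.23,0],-0.067],[20,[0.095,-0.23,0],-0.067]]'

```text
clock: 5.15
position: [0.4114, 0.1548, 0.0182]
ee_rot: [-180.0, 0.0, 107.7]
contact_force: [-0.2, 0.1, -0.6]
opening: 0.235
```

```bash
python3 st.py; python3 - <<'E'
from rig import monitor,cams
from h import *
for n in('wrist','side','top'): cv2.imwrite(f'pics/{n}3.png',cams.capture(n))
im=cv2.imread('pics/side3.png'); crop(im,260,120,140,130,6,'pics/s3c.png')
im=cv2.imread('pics/top3.png'); crop(im,250,130,210,180,3.8,'pics/t3c.png')
E
```

```text
[-20.54  40.51 -10.86 136.98  66.85   7.7  -77.77] [-1.   0.   0.1  0.2  0.   0.8 -0.6] 0.235 5.15 [0.4114 0.1548 0.0182] [-180.     0.   107.7] [-0.2  0.1 -0.6] [-0.04  0.02  0.  ]
```

View pics/wrist3.png

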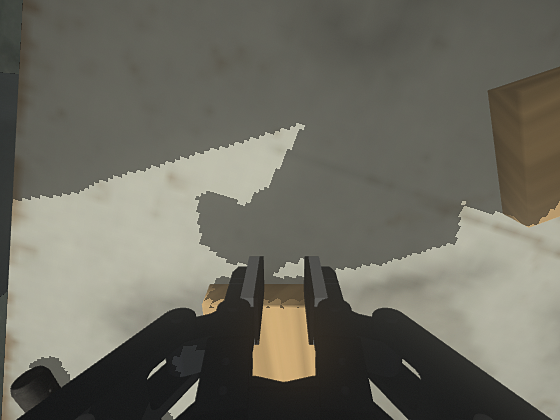

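View pics/s3c.png

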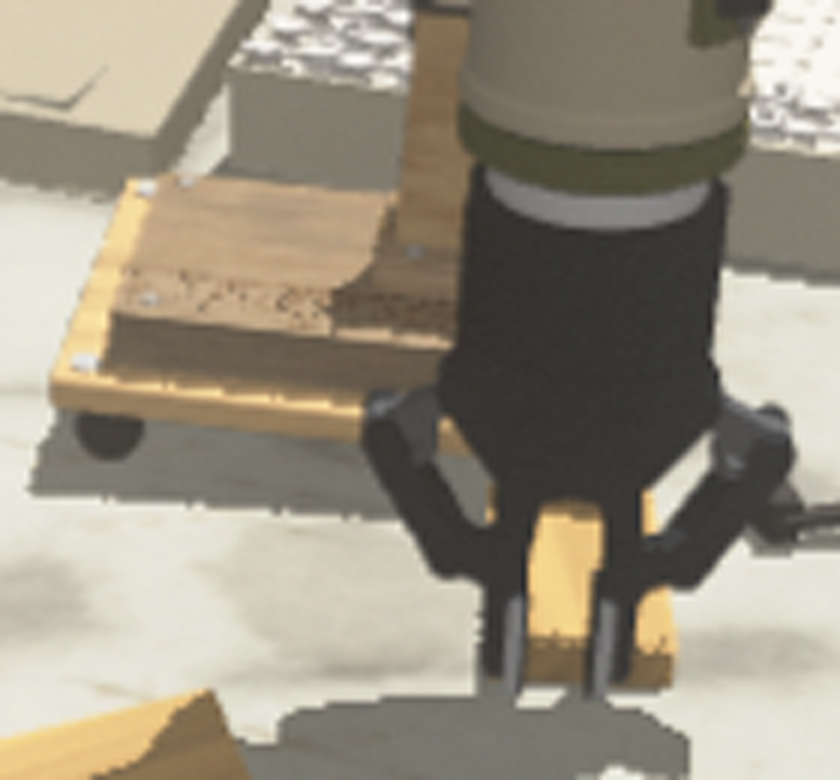

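View pics/t3c.png

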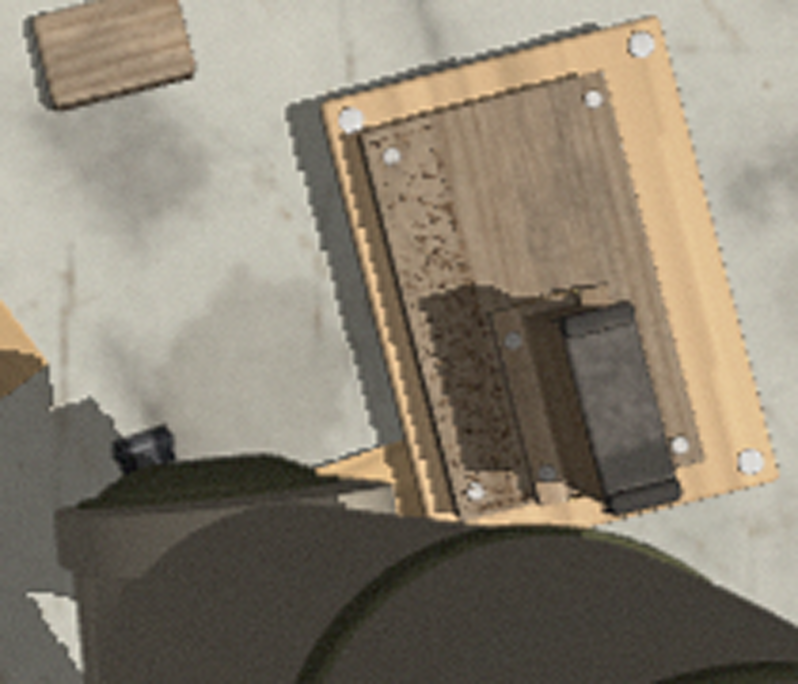

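jog_arm --commands '[[20,[0.007,-0.02,0],-0.005],[20,[0.013,-0.04,0],-0.01],[20,[0.02,-0.06,0],-0.015],[20,[0.026,-0.08,0],-0.02],[20,[0.033,-0.1,0],-0.025],[20,[0.039,-0.12,0],-0.03],[20,[0.046,-0.14,0],-0.035],[20,[0.052,-0.16,0],-0.04],[20,[0.056,-0.175,0],-0.045],[20,[0.056,-0.175,0],-0.045]]'

```text
clock: 6.13
position: [0.4223, 0.12, 0.0183]
ee_rot: [-180.0, 0.1, 105.0]
contact_force: [-0.7, 0.4, 0.4]
opening: 0.236
```

```bash
python3 st.py; python3 - <<'E'
from rig import monitor,cams
from h import *
for n in('wrist','side','top'): cv2.imwrite(f'pics/{n}4.png',cams.capture(n))
im=cv2.imread('pics/side4.png'); crop(im,260,120,140,130,6,'pics/s4c.png')
im=cv2.imread('pics/top4.png'); crop(im,250,130,210,180,3.8,'pics/t4c.png')
E
```

```text
[-15.78  40.5  -10.89 137.04  67.26   7.71 -76.13] [-0.7 -0.1 -0.2 -0.  -0.1  0.2 -0.2] 0.236 6.1333 [0.4223 0.12   0.0183] [-1.80e+02  1.00e-01  1.05e+02] [-0.7  0.4  0.4] [ 0.02 -0.04  0.01]
```

View pics/s4c.png

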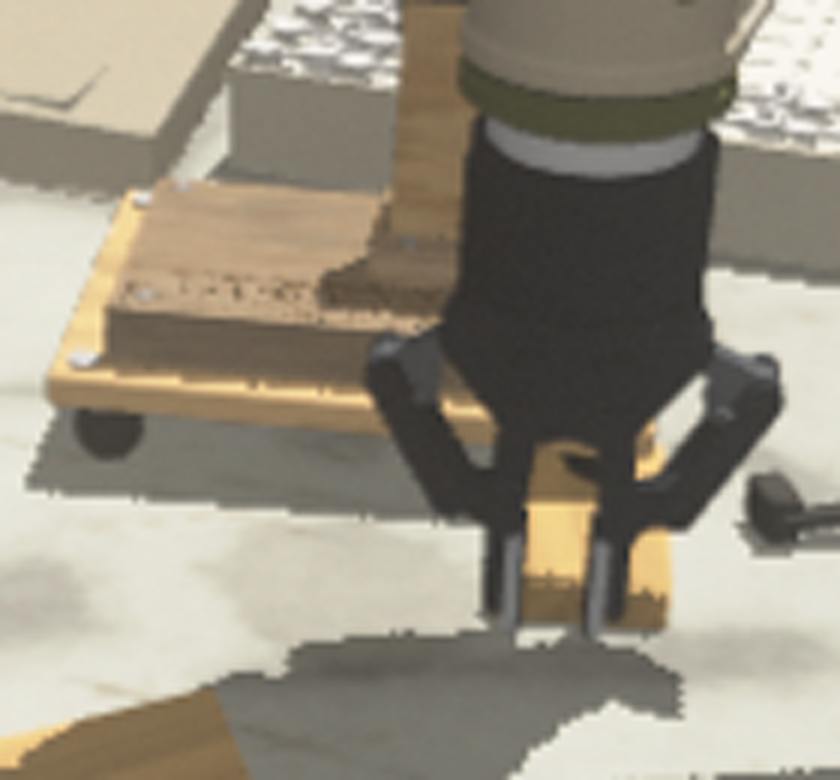

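View pics/t4c.png

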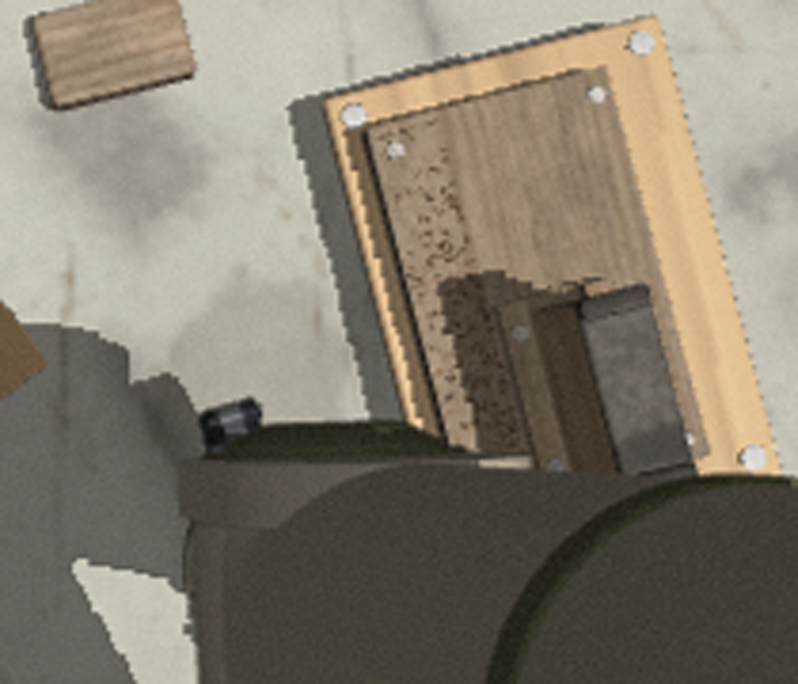

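```bash
cat > fit2.py <<'E'
from rig import cams
from fit import *
T=cams.camera_model('top');S=cams.camera_model('side')
oT=np.array([-.3772,.4956]);oS=np.array([-.1217,.2197])
a,b=.068,.0982
def fit(top,side,p0=(-1.336,.5371,-.018,.0098),w=0.3):
    # top/side: list of (sx,sy,(u,v)) screws
    def res(p):
        r=[]
        for M,Z,o in((T,top,oT),(S,side,oS)):
            r.append((proj(M,pts(p,[[z[0]*a,z[1]*b,.0455] for z in Z]))+o-np.array([z[2] for z in Z])).ravel())
        return np.concatenate(r)
    f=least_squares(res,p0,x_scale=[.1,.01,.01,.001]);return f.x,f.fun.reshape(-1,2).round(1).tolist()
E
python3 - <<'E'
from fit2 import *
for nm,t,s in(('0',[(-1,1,(342,161.5)),(1,1,(418.6,142)),(1,-1,(446.6,252.3)),(-1,-1,(369.5,270.6))],[(-1,1,(274.2,180.5)),(-1,-1,(364.3,191.8)),(1,-1,(366.5,160.2)),(1,1,(285,150.8))]),
 ('3',[(-1,1,(342.1,161.3)),(1,1,(418.7,141.3)),(1,-1,(447.4,251.4))],[(-1,1,(273.8,180.2)),(1,1,(284.2,151.1))]),
 ('4',[(-1,1,(343.2,160)),(1,1,(418.7,140.8)),(1,-1,(447.9,250))],[(-1,1,(273.8,179.7)),(1,1,(283.7,153.2))])):
  x,r=fit(t,s);print(nm,np.degrees(x[0]).round(2),x.round(4),r,(pts(x,[[-.06,-.09,.013]])).round(4))
E
```

```text
0 -76.39 [-1.3333  0.5373 -0.0179  0.0107] [[-0.2, -0.1], [0.1, -0.3], [0.0, -0.2], [-0.1, 0.1], [0.2, -0.1], [0.1, -0.0], [-0.1, 0.1], [0.5, 0.0]] [[0.4362 0.0188 0.0024]]
3 -76.05 [-1.3273  0.5382 -0.0185  0.0096] [[-0.1, -0.3], [-0.1, -0.3], [-0.1, -0.2], [0.5, 0.0], [0.7, 0.0]] [[0.4368 0.0178 0.0034]]
4 -76.1 [-1.3282  0.5387 -0.0187  0.0034] [[-0.3, -0.2], [-0.1, -0.3], [0.2, 0.1], [-0.1, -0.0], [0.8, 0.0]] [[0.437  0.0179 0.0096]]
```

jog_arm --commands '[[20,[0.005,-0.018,0],-0.004],[20,[0.01,-0.036,0],-0.008],[20,[0.015,-0.054,0],-0.012],[20,[0.02,-0.072,0],-0.015],[20,[0.02,-0.072,0],-0.015]]'

```text
clock: 6.7
position: [0.4264, 0.1058, 0.0183]
ee_rot: [-180.0, 0.0, 104.2]
contact_force: [0.4, -0.2, 0.2]
opening: 0.233
```

```bash
python3 st.py; python3 - <<'E'
from rig import monitor,cams
from h import *
for n in('side','top'): cv2.imwrite(f'pics/{n}5.png',cams.capture(n))
im=cv2.imread('pics/side5.png'); crop(im,260,120,140,130,6,'pics/s5c.png')
im=cv2.imread('pics/top5.png'); crop(im,250,130,210,180,3.8,'pics/t5c.png')
E
```

```text
[-13.78  40.51 -10.97 137.01  67.24   7.75 -75.04] [-0.5  0.1  0.1  0.1  0.1  0.4 -0.7] 0.233 6.7 [0.4264 0.1058 0.0183] [-180.     0.   104.2] [ 0.4 -0.2  0.2] [ 0.01 -0.03  0.02]
```

View pics/s5c.png

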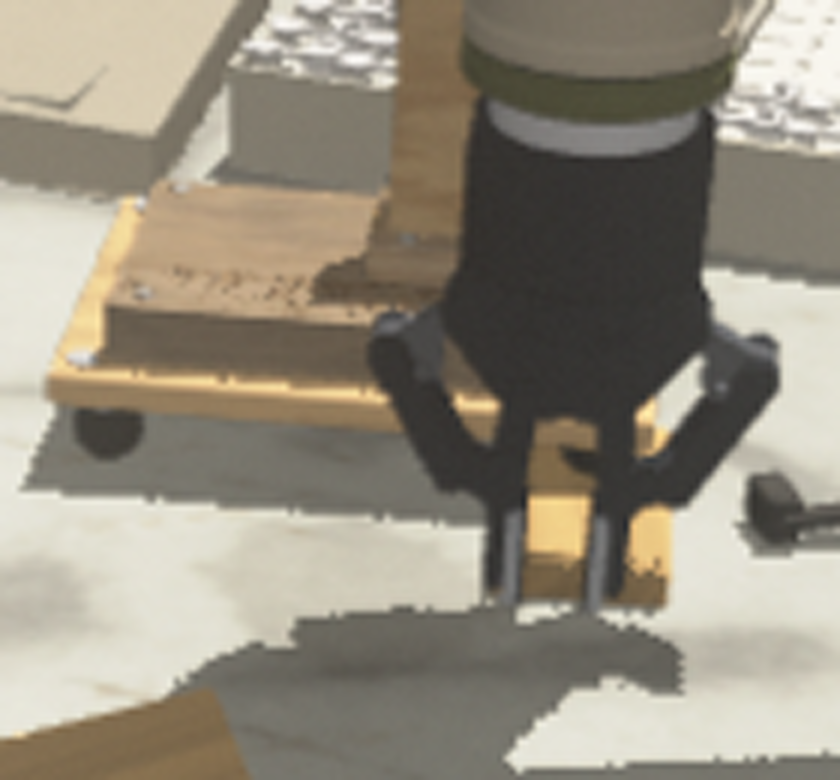

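View pics/t5c.png

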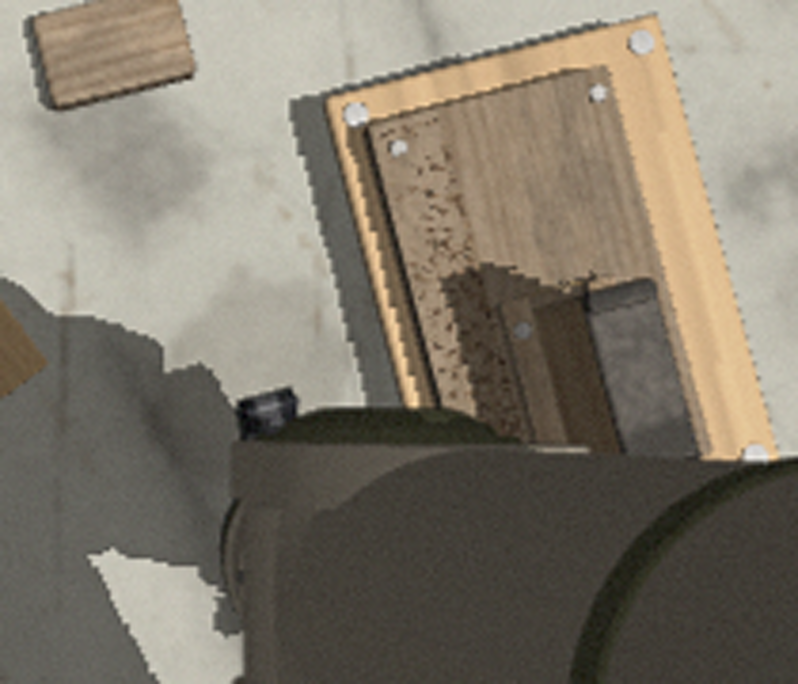

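jog_arm --commands '[[20,[-0.02,0.08,0],0],[20,[-0.04,0.15,0],0],[20,[-0.1,0.35,0.2],0],[20,[-0.19,0.52,0.6],0],[20,[-0.19,0.52,0.6],0],[20,[-0.19,0.52,0.6],0],[20,[-0.19,0.52,0.6],0]]'

```text
clock: 7.38
position: [0.3884, 0.2138, 0.1421]
ee_rot: [179.7, -0.1, 104.4]
contact_force: [0.5, 0.9, -0.4]
opening: 0.23
```

```bash
python3 st.py; python3 - <<'E'
from rig import monitor,cams
from h import *
for n in('side','top','wrist'): cv2.imwrite(f'pics/{n}6.png',cams.capture(n))
im=cv2.imread('pics/side6.png'); crop(im,260,120,140,130,6,'pics/s6c.png')
im=cv2.imread('pics/top6.png'); crop(im,250,130,210,180,3.8,'pics/t6c.png')
E
```

```text
[ -7.61  29.42 -39.37 131.53  38.33  30.23 -63.  ] [-1.   3.5  6.6  2.4  7.  -4.6 -3.7] 0.23 7.3833 [0.3884 0.2138 0.1421] [ 1.797e+02 -1.000e-01  1.044e+02] [ 0.5  0.9 -0.4] [-0.02 -0.01 -0.01]
```

View pics/s6c.png

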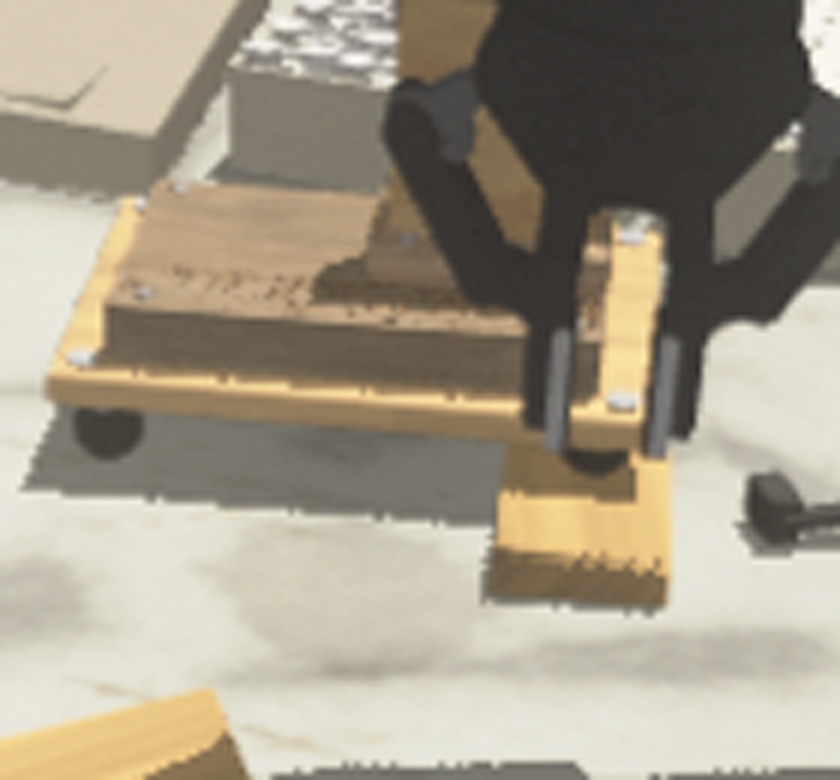

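View pics/t6c.png

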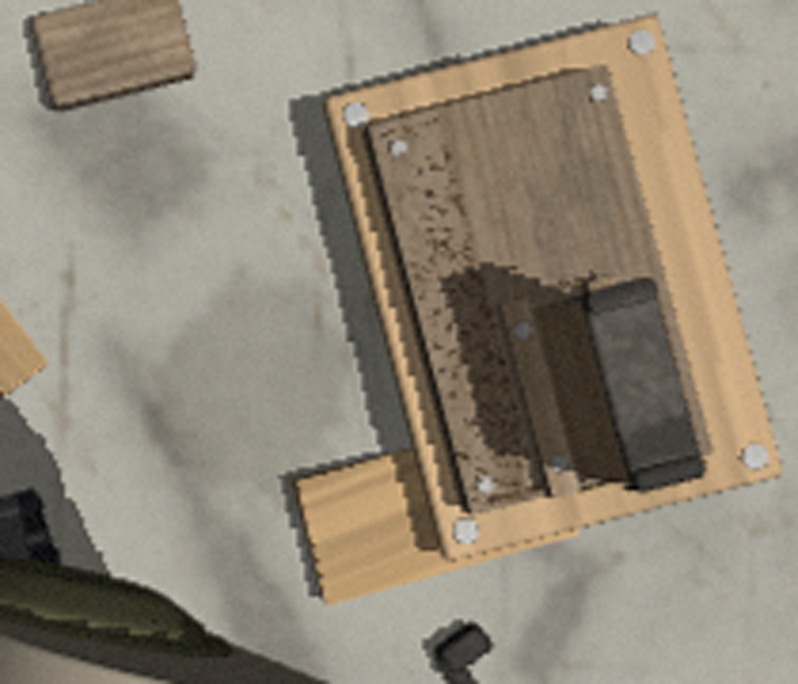

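View pics/wrist6.png

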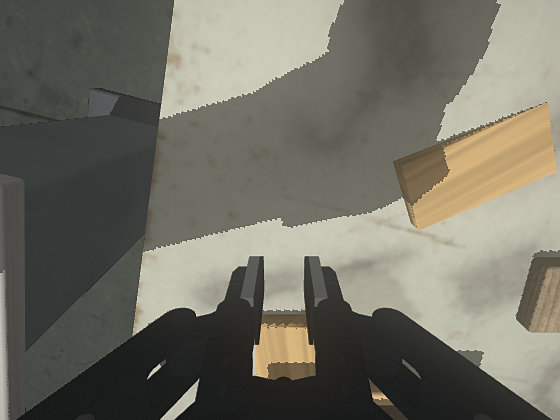

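```bash
cat > run6.py <<'E'
from fit2 import *
import sys
def wedge(top,side,yaw0=-1.33):
    # heel top corners left/right: top pix (y=+30, y=-30), side same (heel top)
    X=np.array([[-63,30,19.5],[-63,-30,19.5]])*1e-3
    def wr(q):
        R=Ro.from_euler('z',q[0]);P=R.apply(X)+[q[1],q[2],0]
        return (proj(T,P)+oT-np.array(top)).ravel()
    g=least_squares(wr,[yaw0,.45,.03]);return g.x,g.fun.round(1)
def report(t,s,ht):
    x,r=fit(t,s);print('stand',np.degrees(x[0]).round(2),x.round(4),r)
    ft=pts(x,[[-.06,-.09,.013]])[0];w,rr=wedge(ht,None);print('foot',ft.round(4),'wedge',np.degrees(w[0]).round(1),w.round(4),rr)
    l=Ro.from_euler('z',-w[0]).apply(ft-[w[1],w[2],0])*1e3;print('foot in wedge mm',l.round(1),'thick',(1.5+(63-l[0])/7).round(2))
if __name__=='__main__':
  report([(-1,1,(343.9,160)),(1,1,(418.7,140.8)),(1,-1,(448.7,249.7)),(-1,-1,(372.6,269.5))],[(-1,1,(273.7,179.5)),(1,1,(283,153.8)),(-1,-1,(363.5,186.7)),(1,-1,(365,159.3))],[(327.9,255.5),(334.7,288.7)])
E
python3 run6.py
```

```text
stand -75.95 [-1.3256  0.5389 -0.0192  0.0017] [[-0.6, -0.4], [-0.1, -0.5], [0.1, -0.1], [0.0, -0.1], [0.0, -0.0], [1.3, -0.0], [0.4, -0.1], [0.0, 0.0]]
foot [0.437  0.0171 0.0113] wedge -79.2 [-1.3815  0.433   0.0299] [-0.  -0.2  0.   0.2]
foot in wedge mm [13.4  1.6 11.3] thick 8.59
```

jog_arm --commands '[[20,[0.03,-0.1,-0.2],0],[20,[0.06,-0.2,-0.4],0],[20,[0.12,-0.3,-0.6],0],[20,[0.16,-0.42,-0.6],0],[20,[0.16,-0.42,-0.6],0],[20,[0.16,-0.42,-0.6],0]]'

```text
clock: 8.03
position: [0.419, 0.1245, 0.0164]
ee_rot: [-179.7, 0.2, 104.1]
contact_force: [-0.2, 0.3, 0.2]
opening: 0.233
```

```bash
python3 st.py
```

```text
[-15.18  40.86 -12.85 137.04  69.82   9.04 -80.47] [ 0.3 -2.2 -4.2 -0.6 -1.8  0.2  0.4] 0.233 8.0333 [0.419  0.1245 0.0164] [-179.7    0.2  104.1] [-0.2  0.3  0.2] [ 0.05 -0.03  0.01]
```

jog_arm --commands '[[20,[0.015,-0.04,0.01],0],[20,[0.03,-0.08,0.01],0],[20,[0.036,-0.095,0.01],0],[20,[0.039,-0.106,0.01],0],[20,[0.042,-0.117,0.01],0],[20,[0.045,-0.128,0.01],0],[20,[0.045,-0.128,0.01],0],[20,[0.045,-0.128,0.01],0]]'

```text
clock: 8.7
position: [0.4292, 0.1011, 0.0204]
ee_rot: [180.0, 0.0, 104.2]
contact_force: [0.6, 1.0, 0.4]
opening: 0.239
```

```bash
python3 st.py; python3 - <<'E'
from rig import monitor,cams
from h import *
for n in('side','top'): cv2.imwrite(f'pics/{n}7.png',cams.capture(n))
im=cv2.imread('pics/side7.png'); crop(im,260,120,140,130,6,'pics/s7c.png')
im=cv2.imread('pics/top7.png'); crop(im,320,120,140,130,6,'pics/t7c.png')
E
```

```text
[-10.35  40.5  -14.87 136.59  68.33  10.35 -75.52] [-0.3  0.   0.1  0.   0.1  0.1  0. ] 0.239 8.7 [0.4292 0.1011 0.0204] [180.    0.  104.2] [0.6 1.  0.4] [ 0.14 -0.03 -0.01]
```

View pics/s7c.png

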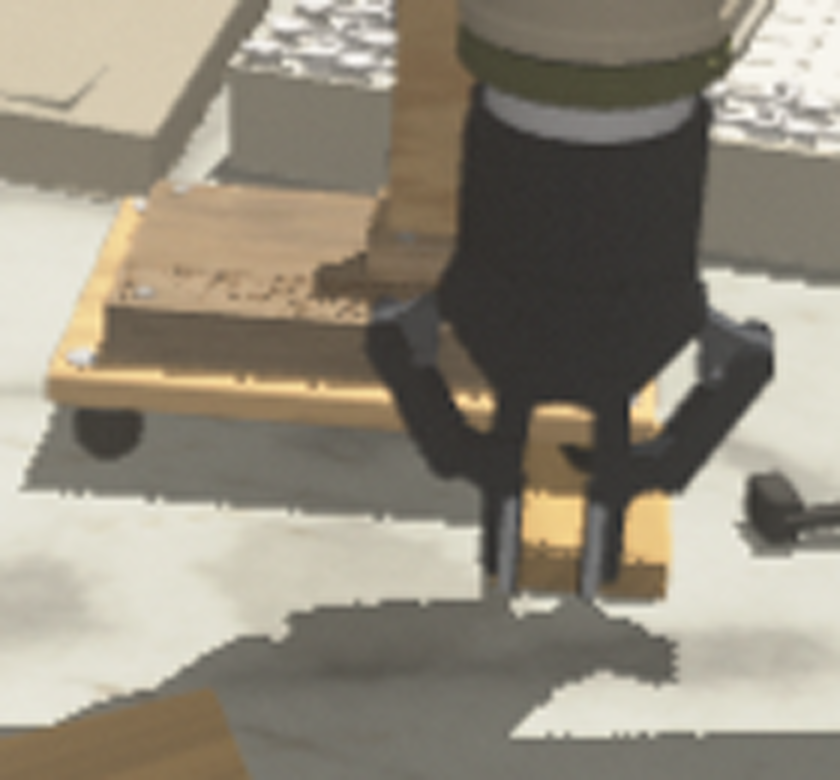

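jog_arm --commands '[[20,[0.002,-0.01,0],0],[20,[0.004,-0.02,0],0],[20,[0.006,-0.03,0],0],[20,[0.006,-0.03,0],0]]'

```text
clock: 9.13
position: [0.4304, 0.0953, 0.0203]
ee_rot: [180.0, -0.0, 104.3]
contact_force: [-0.8, 3.5, 1.5]
opening: 0.238
```

```bash
python3 st.py
```

```text
[ -9.53  40.51 -14.89 136.61  68.43  10.3  -74.81] [-0.2 -0.   0.  -0.  -0.1  0.3 -0.4] 0.238 9.1333 [0.4304 0.0953 0.0203] [180.   -0.  104.3] [-0.8  3.5  1.5] [ 0.68  0.1  -0.01]
```

jog_arm --commands '[[20,[-0.02,0.08,0],0],[20,[-0.04,0.15,0],0],[20,[-0.1,0.35,0.2],0],[20,[-0.19,0.57,0.6],0],[20,[-0.19,0.75,0.6],0],[20,[-0.15,0.9,0.6],0],[20,[-0.15,0.9,0.6],0],[20,[-0.15,0.9,0.6],0]]'

```text
clock: 9.8
position: [0.4013, 0.2819, 0.1434]
ee_rot: [179.7, -0.3, 104.4]
contact_force: [0.7, 1.1, -0.7]
opening: 0.236
```

```bash
python3 st.py; python3 - <<'E'
from rig import monitor,cams
from h import *
for n in('side','top','wrist'): cv2.imwrite(f'pics/{n}8.png',cams.capture(n))
im=cv2.imread('pics/side8.png'); crop(im,260,120,140,130,6,'pics/s8c.png')
im=cv2.imread('pics/top8.png'); crop(im,250,130,210,180,3.8,'pics/t8c.png')
E
```

```text
[-13.21  31.94 -40.1  125.75  37.3   34.06 -66.4 ] [ 1.7  1.1  4.9  5.5  4.  -2.7 -0. ] 0.236 9.8 [0.4013 0.2819 0.1434] [179.7  -0.3 104.4] [ 0.7  1.1 -0.7] [ 0.14 -0.02 -0.07]
```

View pics/s8c.png

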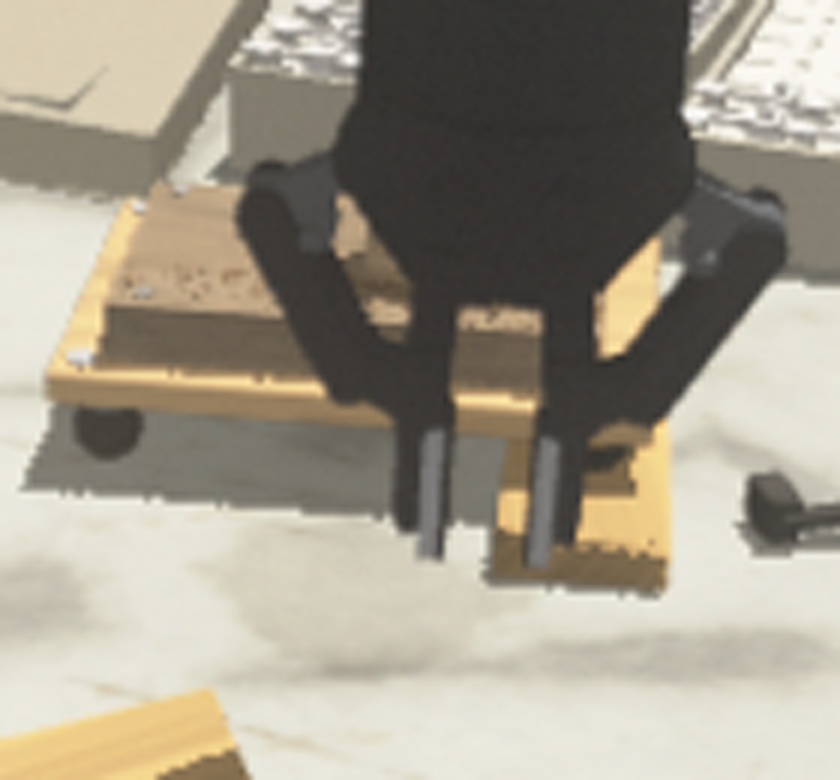

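View pics/t8c.png

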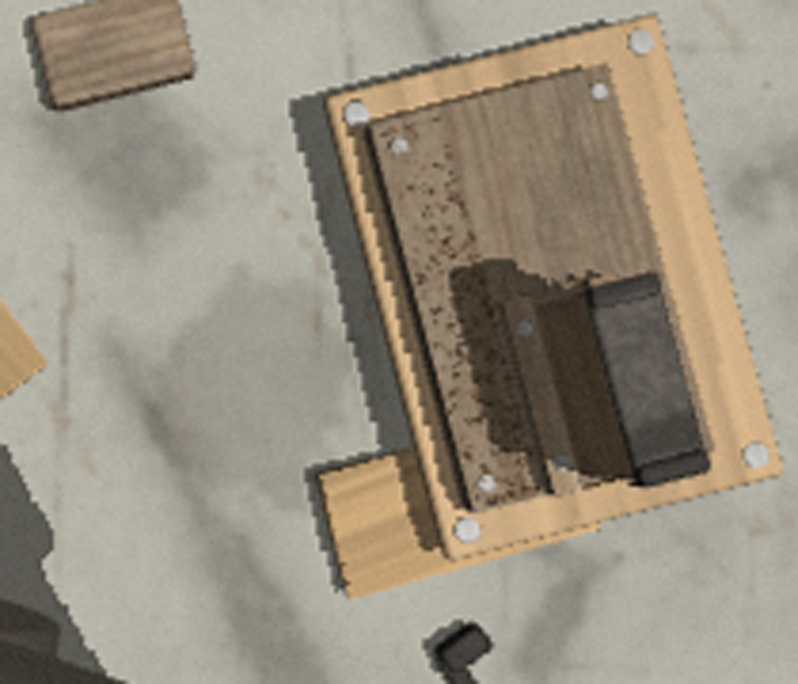

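jog_arm --commands '[[20,[0,-0.1,0.5],0],[20,[0,-0.2,1],0],[20,[0,-0.2,1],0],[20,[0,-0.2,1],0],[20,[0,-0.2,1],0],[20,[0,-0.2,1],0]]'

```text
clock: 10.45
position: [0.402, 0.2339, 0.3449]
ee_rot: [179.7, 0.1, 104.0]
contact_force: [1.8, 1.0, -0.1]
opening: 0.235
```

```bash
python3 st.py; python3 - <<'E'
from rig import monitor,cams
from h import *
for n in('side','top'): cv2.imwrite(f'pics/{n}9.png',cams.capture(n))
im=cv2.imread('pics/side9.png'); crop(im,260,120,140,130,6,'pics/s9c.png')
E
```

```text
[  7.39  15.51 -54.94 114.83  15.44  56.83 -41.05] [-2.9  3.9  2.1  5.1  4.6 -6.5 -6.5] 0.235 10.45 [0.402  0.2339 0.3449] [1.797e+02 1.000e-01 1.040e+02] [ 1.8  1.  -0.1] [ 0.01 -0.09 -0.01]
```

View pics/s9c.png

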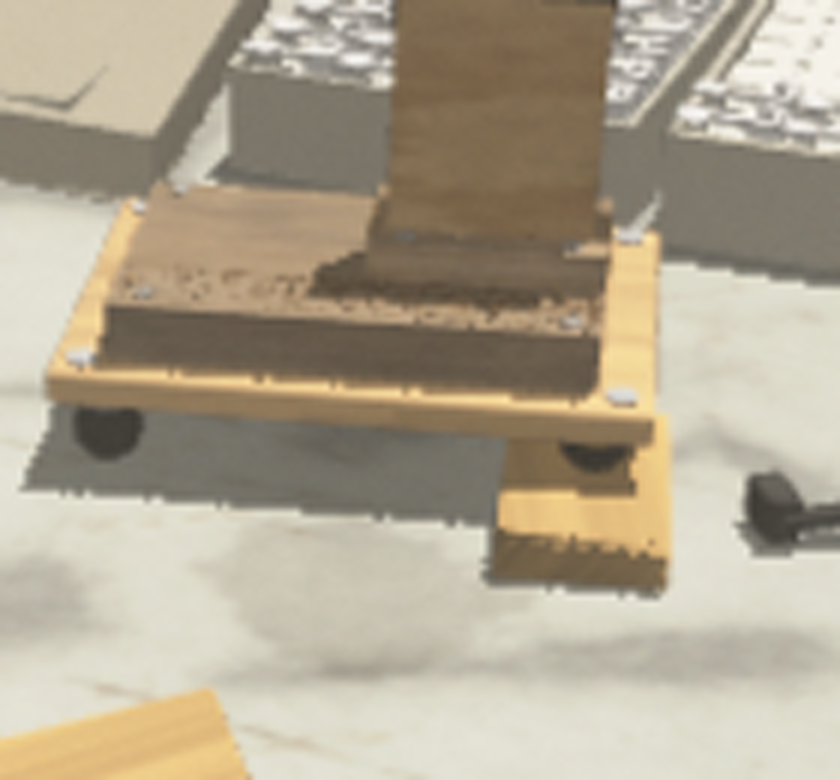

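View pics/top9.png

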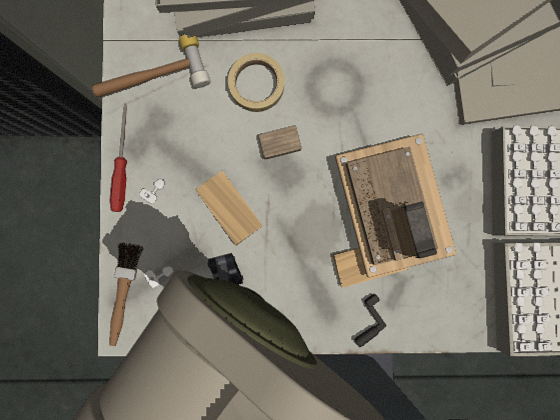

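```bash
cat > meas.py <<'E'
from run6 import *
def cen(im,p,w=5):
    # centroid of whitish (low saturation, bright) pixels
    x,y=int(round(p[0])),int(round(p[1])); c=im[y-w:y+w+1,x-w:x+w+1].astype(float)
    wt=np.clip(c[...,0]-np.median(c[...,0])-25,0,None)
    n,l,st,ce=cv2.connectedComponentsWithStats((wt>0).astype(np.uint8)); 
    k=min(range(1,n),key=lambda i:np.hypot(*(ce[i]-w)) - .3*min(st[i,4],9))
    wt=wt*(l==k); yy,xx=np.mgrid[-w:w+1,-w:w+1]
    return (x+(wt*xx).sum()/wt.sum(), y+(wt*yy).sum()/wt.sum())
def go(tf,sf,tp,sp,heel,full=None):
    ti,si=cv2.imread(tf),cv2.imread(sf)
    t=[(a_,b_,cen(ti,p)) for a_,b_,p in tp]; s=[(a_,b_,cen(si,p,4)) for a_,b_,p in sp]
    print([np.round(np.array(z[2])-q[2],1).tolist() for z,q in zip(t+s,tp+sp)])
    report(t,s,heel); 
    # dual: free tilt both axes using only top+side
    def res(q):
        R=Ro.from_euler('zyx',q[:3]);r=[]
        for M,Z,o in((T,t,oT),(S,s,oS)):
            r.append((proj(M,R.apply([[z[0]*a,z[1]*b,.0455] for z in Z])+q[3:])+o-np.array([z[2] for z in Z])).ravel())
        return np.concatenate(r)
    f=least_squares(res,[-1.33,0,0,.537,-.018,0],x_scale=[.1,.1,.1,.01,.01,.01]);q=f.x
    R=Ro.from_euler('zyx',q[:3]);n=R.apply([0,0,1]);loc=Ro.from_euler('z',-q[0]).apply(n)
    F=R.apply(np.array([[-.06,-.09,0],[.06,-.09,0],[-.06,.09,0],[.06,.09,0]]))+q[3:]
    print('free: sole plane z at short,+-,-+,++ mm',(F[:,2]*1e3).round(2),'rms',f.fun.std().round(2),'lean deg (local x,y)',np.degrees(loc[:2]).round(2))
E
python3 - <<'E'
from meas import *
go('pics/top0.png','pics/side0.png',[(-1,1,(342,161.5)),(1,1,(418.6,142)),(1,-1,(446.6,252.3)),(-1,-1,(369.5,270.6))],[(-1,1,(274.2,180.5)),(-1,-1,(364.3,191.8)),(1,-1,(366.5,160.2)),(1,1,(285,150.8))],[(272.4,274.3),(285.4,306)])
go('pics/top6.png','pics/side6.png',[(-1,1,(343.9,160)),(1,1,(418.7,140.8)),(1,-1,(448.7,249.7)),(-1,-1,(372.6,269.5))],[(-1,1,(273.7,179.5)),(1,1,(283,153.8)),(-1,-1,(363.5,186.7)),(1,-1,(365,159.3))],[(327.9,255.5),(334.7,288.7)])
go('pics/top8.png','pics/side9.png',[(-1,1,(343.9,159.5)),(1,1,(418.7,140.7)),(1,-1,(448.9,249.5)),(-1,-1,(372.9,269.2))],[(-1,1,(273.5,179.3)),(1,1,(283,154.3)),(-1,-1,(363.5,186.2)),(1,-1,(365.2,159.3))],[(333.2,253.7),(341,287.4)])
E
```

```text
[[-0.1, -0.0], [0.0, -0.0], [-0.0, -0.5], [-0.0, -0.1], [-0.5, -1.0], [-0.3, -0.8], [-0.6, -0.7], [-0.5, -0.4]]
stand -76.35 [-1.3326  0.5379 -0.018   0.0101] [[-0.0, -0.5], [0.0, -0.6], [0.2, -0.2], [0.1, -0.2], [0.5, 0.8], [0.2, 0.4], [0.2, 0.7], [0.7, 0.6]]
foot [0.4367 0.0187 0.0029] wedge -67.9 [-1.1859  0.4139  0.1262] [-0. -0.  0.  0.]
foot in wedge mm [108.2 -19.3   2.9] thick -4.95
free: sole plane z at short,+-,-+,++ mm [-8.51  1.61  1.97 12.09] rms 0.33 lean deg (local x,y) [-4.82 -3.35]
[[-0.5, -0.3], [-0.0, -0.0], [-0.3, 0.0], [-0.3, -0.1], [-0.8, -0.7], [-1.4, -0.1], [0.0, -0.7], [0.1, -0.7]]
stand -75.97 [-1.326e+00  5.393e-01 -1.880e-02  1.000e-03] [[-0.2, -0.5], [-0.3, -0.7], [0.1, -0.5], [0.2, -0.4], [0.6, 0.7], [2.5, 0.4], [0.1, 0.3], [-0.4, 0.7]]
foot [0.4374 0.0176 0.012 ] wedge -79.2 [-1.3815  0.433   0.0299] [-0.  -0.2  0.   0.2]
foot in wedge mm [12.9  2.1 12. ] thick 8.66
free: sole plane z at short,+-,-+,++ mm [0.6  1.79 1.6  2.78] rms 0.7 lean deg (local x,y) [-0.56 -0.32]
[[-0.3, 0.1], [-0.1, 0.1], [-0.2, 0.0], [-0.1, -0.0], [-0.7, -0.7], [-0.5, -0.5], [-0.2, -0.9], [-0.2, -0.6]]
stand -76.04 [-1.3271  0.5393 -0.0191  0.    ] [[-0.1, -0.5], [-0.1, -0.7], [0.1, -0.4], [0.1, -0.2], [0.6, 0.7], [1.6, 0.5], [0.3, 0.4], [-0.2, 0.6]]
foot [0.4375 0.0174 0.013 ] wedge -77.7 [-1.3565  0.4371  0.0199] [ 0.   0.2 -0.  -0.2]
foot in wedge mm [ 2.5 -0.2 13. ] thick 10.14
free: sole plane z at short,+-,-+,++ mm [1.68 1.67 1.75 1.74] rms 0.5 lean deg (local x,y) [ 0.01 -0.02]
```

```bash
python3 - <<'E'
from rig import order
print(order.close_job())
E
```

```text
the job is handed in; nothing more can be done
None
```

I pushed the wedge nearest the base under the short foot until the stand's board measured level. I used both fingertips on its heel, turning it about 10° to line up with the foot. I did it in stages, backing the arm off twice to look, then handed the job in at about 10.5 s with the arm raised clear of everything.

- **Level:** the last pictures from the top and side cameras give the board a lean of about 0.02° or less in each direction. All four corners of the sole plane agree within 0.1 mm; the short corner started about 10 mm low. The fit's pixel error was about 0.5, so the true uncertainty is roughly ±0.5 mm at a corner.
- **Wedge under the foot:** it is about 10.1 mm thick under the middle of the foot. The foot's estimated shortfall is 9.8 to 10.3 mm, and the foot sits within 1 mm of the wedge's centre line.
- **Rocking:** I did not test this directly. In the last few millimetres the push force rose from about 1 N to 3.5 N, which suggests the stand had come to rest on all four feet.
- **Disturbance:** the stand shifted about 1.5 mm in the camera fit, within the calibration error. The sanding block and the tuners appeared unmoved in the overhead views.
- **Disagreements:** the wrist camera placed the wedge about 3.5 mm to one side of where the overhead camera did. I allowed about 3 mm for that when placing the fingers. The wrist joint J6 read 6.3° at one point, close to its 6.04° limit, so I shifted the tool outward before pushing.

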